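Weigh-check one stepped shaft and print its ticket

ROBOT

A 6-joint arm with a two-finger parallel gripper is mounted at the origin on the work surface. World frame = base frame: x ahead of the robot, y to its left, z up, the work surface at z = 0. Lengths are in m, angles in rad, forces in N, time in s.
With the tool pointing down it reaches from about 0.25 to 0.85 m from the base axis. Payload 12.5 kg.
Tool frame: the origin (TCP) lies at the centre of the arm's flange, where the gripper is bolted on; the fingertips stand 186 mm ahead of it and the grasp point (between the pads) lies 167 mm ahead of it; z points along the fingers, y is the line along which they close (so a half turn about z gives the same grasp; the last joint's range is limited). The gripper opens to 93 mm and grips with 3 to 60 N. Pads are 15 mm wide; open, the fingers measure 128 mm over their backs; the gripper's body (75 mm by 188 mm) begins 65 mm behind the grasp point.
Start: joints at [1.136, 0.351, 1.652, -0, 1.139, -0.085], TCP at [0.188, 0.517, 0.405] pointing down, gripper open.
Joint ranges: [-2.75, 2.75], [-0.79, 2.1], [0.01, 2.65], [-1.57, 4.71], [0.07, 3.14], [-2.87, 2.87]. Speed limits (rad/s): [2.22, 2.22, 2.79, 3.14, 3.14, 3.14].

INTERFACE

Orientations are given as a unit quaternion [x, y, z, w].
In Python, from station import sensors, eyes, env gives the robot as it stands.
- The arm moves only by the shell command python3 -m pendant 'ROWS'. ROWS is JSON, a list that holds one entry, the list of rows, each a list of 7 numbers: the turn, a rotation vector about the tool's x, y, z in degrees, then the shift along the tool's x, y, z in cm, then the closure, from -1 (fully open) to 1 (shut), so that 0 is half open. In form: [[[wx, wy, wz, tx, ty, tz, jaw], ...]]. A call has 1 to 12 rows; each row shifts and turns the commanded pose from where the row before left it, along the tool's axes as they then stand; what a row does not reach is not made up. A row lasts 1/8 s, in which the tool goes at most 62.5 mm and 10.7 degrees, less where a joint would pass 70% of its speed; a pose out of reach is approached as far as the arm can. A call with a gripper value outside its range is refused whole. The fingers move at their own pace and stop on an object; the grip force is fixed at half the most. Time passes only in rows, so rows that do not move let the fingers close. It gives the time, the measured TCP pose, the force, the opening and the grip force at its end, in the units of the state.
- sensors.get_state(): the state, without advancing time (a new reading comes with each control period).
- eyes.get_image(name): name is "scene" or "side" or "wrist"; returns a dict with "img" (420x560x3 uint8, blue, green, red), "range_z" (420x560 float32, m along the optical axis (not along the pixel's ray), 0 where there is no reading), "fx", "fy", "cx", "cy" (pixels), "extrinsics" (4x4, takes a point from world to camera coordinates). Camera axes: x right, y up, looking along -z (the intrinsics and any distortion apply to the point x, -y, -z); pixel columns grow to the right and rows downward; lengths in m; the calibration is good to about 2 mm. A picture is of the moment at which its call begins.
- env.finish_job(): hands the job in; it is judged then, once.
Trained networks look in the newest picture that a camera, given by its name, has taken for a name from the list of things; names that differ only in an ending like _2 or _b are one class to them, and where a whole thing is asked for, a point or a joint stands for the part that bears it (a point fixed in the world has none). Each returns a list of dicts, best first, with "p" (0 to 1); they miss things now and then, are a little off and sometimes report something else, mostly with a low value. They report only what shows in the picture. A call takes as long as a camera call.
- eyes.trace(query, camera): "pixels" (420x560 bool, what is visible of it) and "uv" ([column, row] in pixels, amid what is visible of it).
- eyes.spot_point(query, camera): "uv" ([column, row] in pixels: a listed point, or the origin of a listed thing).
The state is a dict: "t": time; "joint_pos": joint angles; "joint_velocities": joint speeds; "joint_torque": joint torques, N m; "tcp_pos": TCP position; "tcp_rot": TCP orientation; "wrist_force": force on the tool from outside, world axes, zero at the start; "moment": the same for the moment, N m; "finger_gap": finger opening in m; "grasp_force": force on a finger pad.
Only numpy, scipy, OpenCV 4.12 (cv2) and the standard library are available. Lean on these libraries where they do the work, as an engineer would, in place of code of your own. Each camera call takes 0.05 s, during which the arm holds its last target. There are 200 camera calls.

TASK

Weigh the stepped shaft from the sample carton on the bench scale. With the pan empty, press the power key and then the zero key; lift the stepped shaft out of the carton and stand it upright on the pan on its thick end, setting it down without dropping it; let go, then press the store key and after it the print key. Push each key fully home and let it come back up before the next, press no other key, and leave the other parts in the carton and the things on the table where they are.

Things in the scene. Friction and masses are not known exactly. Their poses are not given: they have to be found in the camera images.
- scale: Grey bench scale 290 deep x 300 wide x 98 mm high, left or right of the robot's centre line. Origin: centre of its underside; x from key panel to back, y to the left of one facing the panel. Panel slopes 35 deg, z 33 mm at x -145 to 98 mm at x -52; display on the left (+y), 6 grey keys on the right, 44 mm apart sideways, 42 mm up the slope. Upper row from left: zero, tare, store; lower: power, units, print.
- pan_top (a point): Centre of the top face of the scale's flat steel pan, 115 mm above the table, 48 mm behind the scale's centre; pan 184 (x) x 240 (y) x 10 mm, no rim, axes as the scale's.
- power_top (a point): Middle of the top face of the round power key (lower row, left), 29 mm across, standing 8 mm proud of the panel. z: the panel's normal, out of the key (35 degrees from vertical, leaning to the scale's -x); x up the slope; y to the left. The point moves with the key.
- key_power (a joint): Travel of the power key into the panel, in m: 0 up, 0.005 fully home. Spring: 1.5 N to start, 5 N at full travel; comes back up by itself.
- zero_top (a point): Middle of the top face of the zero key (upper row, left), 24 up the slope x 30 mm wide, standing 8 mm proud of the panel. z: the panel's normal, out of the key (35 degrees from vertical, leaning to the scale's -x); x up the slope; y to the left. The point moves with the key.
- key_zero (a joint): Travel of the zero key into the panel, in m: 0 up, 0.005 fully home. Spring: 1.5 N to start, 5 N at full travel; comes back up by itself.
- tare_top (a point): Middle of the top face of the tare key (upper row, middle), not to be pressed, 24 up the slope x 30 mm wide, standing 8 mm proud of the panel. z: the panel's normal, out of the key (35 degrees from vertical, leaning to the scale's -x); x up the slope; y to the left. The point moves with the key.
- key_tare (a joint): Travel of the tare key into the panel, in m: 0 up, 0.005 fully home. Spring: 1.5 N to start, 5 N at full travel; comes back up by itself.
- units_top (a point): Middle of the top face of the units key (lower row, middle), not to be pressed, 24 up the slope x 30 mm wide, standing 8 mm proud of the panel. z: the panel's normal, out of the key (35 degrees from vertical, leaning to the scale's -x); x up the slope; y to the left. The point moves with the key.
- key_units (a joint): Travel of the units key into the panel, in m: 0 up, 0.005 fully home. Spring: 1.5 N to start, 5 N at full travel; comes back up by itself.
- store_top (a point): Middle of the top face of the store key (upper row, right), 24 up the slope x 30 mm wide, standing 8 mm proud of the panel. z: the panel's normal, out of the key (35 degrees from vertical, leaning to the scale's -x); x up the slope; y to the left. The point moves with the key.
- key_store (a joint): Travel of the store key into the panel, in m: 0 up, 0.005 fully home. Spring: 1.5 N to start, 5 N at full travel; comes back up by itself.
- print_top (a point): Middle of the top face of the print key (lower row, right), 24 up the slope x 30 mm wide, standing 8 mm proud of the panel. z: the panel's normal, out of the key (35 degrees from vertical, leaning to the scale's -x); x up the slope; y to the left. The point moves with the key.
- key_print (a joint): Travel of the print key into the panel, in m: 0 up, 0.005 fully home. Spring: 1.5 N to start, 5 N at full travel; comes back up by itself.
- carton: Open carton (156 x 304 mm, 134 deep, walls and dividers 4 mm) on a blue stand, leaned 30 deg so its mouth faces up and to the robot. Dividers as high as the walls: 2 rows (front low, rear high) x 3 columns, cells 72 (up the slope) x 96 mm (sideways), pitch 100 sideways. Origin: on the table under the stand; x to the back, y left, z up (not leaned). Spans x -105 to 125, y +-160, up to 225 mm high.
- carton_mouth (a point): Centre of the carton's mouth, in the plane of the rims of walls and dividers; axes as carton (not leaned). The cells run 130 mm down from this plane along (sin 30, 0, -cos 30) of carton.
- shaft: Stepped aluminium shaft, 0.3 to 0.55 kg: thick part 44 mm dia x 85 mm, then a journal 26 mm dia x 40 mm. Origin: centre of its foot (thick end), z along its axis to the journal. Starts in a rear-row cell, leaning 30 deg with the carton, foot on the floor, side against the divider in front of it; journal end 5 mm below the rims, over 25 mm free on both its y sides, 9 mm to the divider in front.
- tube_a: Plain aluminium tube 44 mm diameter, 122 mm long, bore 34 mm; origin: centre of its lower end, z along its axis. Stands in a carton cell, to be left there. Rear row.
- tube_b: Plain aluminium tube 44 mm diameter, 122 mm long, bore 34 mm; origin: centre of its lower end, z along its axis. Stands in a carton cell, to be left there. Front row.
- bar_a: Plain solid aluminium bar 44 mm diameter, 110 mm long, flat end; origin: centre of its lower end, z along its axis. Stands in a carton cell, to be left there. Rear row.
- bar_b: Plain solid aluminium bar 44 mm diameter, 110 mm long, flat end; origin: centre of its lower end, z along its axis. Stands in a carton cell, to be left there. Front row.
- height_gauge: Digital height gauge standing between scale and carton, towards the back: base 110 (x) x 76 (y) x 32 mm, column to 341 mm high. Origin: centre of its underside. Not to be disturbed.
- spray_can: Aerosol can, 52 mm diameter, 190 mm high, standing between scale and carton. Origin: centre of its underside. Not to be disturbed.
- v_block: Steel vee block 70 (x) x 56 (y) x 42 mm, vee along x, on the table between scale and carton, towards the robot. Origin: centre of its underside. Not to be disturbed.

How it is judged:
On the way, in this order (a step that is already met when the one before it is completed fails the run):
1. power key pressed fully home, alone, with the pan empty (value of joint key_power above 0.004 m and value of joint each of key_zero, key_tare, key_units, key_store, key_print below 0.0015 m and distance of shaft from where it was at the start of the episode below 0.05 m), for 0.1 s.
2. then, the power key up again and the pan still empty, zero key pressed fully home (value of joint key_zero above 0.004 m and value of joint each of key_power, key_tare, key_units, key_store, key_print below 0.0015 m and distance of shaft from where it was at the start of the episode below 0.05 m), for 0.1 s.
3. shaft stood upright on the pan, let go and at rest, all keys up (x of shaft in the frame of pan_top between -0.07 and 0.07 m and y of shaft in the frame of pan_top between -0.098 and 0.098 m and z of shaft in the frame of pan_top between -0.006 and 0.006 m and angle between shaft's own z axis and vertical below 0.12 rad and contact force between shaft and the fingers below 0.1 N and contact force between shaft and the arm below 0.1 N and linear speed of shaft below 0.03 m/s and value of joint each of key_power, key_zero, key_tare, key_units, key_store, key_print below 0.0015 m), for 0.3 s.
4. then store key pressed fully home, with the shaft standing on the pan (value of joint key_store above 0.004 m and value of joint each of key_power, key_zero, key_tare, key_units, key_print below 0.0015 m and x of shaft in the frame of pan_top between -0.07 and 0.07 m and y of shaft in the frame of pan_top between -0.098 and 0.098 m and z of shaft in the frame of pan_top between -0.006 and 0.006 m and angle between shaft's own z axis and vertical below 0.12 rad), for 0.1 s.
5. then, the store key up again, print key pressed fully home, with the shaft standing on the pan (value of joint key_print above 0.004 m and value of joint each of key_power, key_zero, key_tare, key_units, key_store below 0.0015 m and x of shaft in the frame of pan_top between -0.07 and 0.07 m and y of shaft in the frame of pan_top between -0.098 and 0.098 m and z of shaft in the frame of pan_top between -0.006 and 0.006 m and angle between shaft's own z axis and vertical below 0.12 rad), for 0.1 s.
At the end, for the whole second after the job is handed in: The stepped shaft stands upright (within 7 degrees) on its thick end with its whole foot on the pan, let go and at rest; all six keys are up; the other four carton parts are within 30 mm and the height gauge, spray can and vee block within 20 mm of where they began (all of step 3 and distance of each of tube_a, tube_b, bar_a, bar_b from where it was at the start of the episode below 0.03 m and distance of each of height_gauge, spray_can, v_block from where it was at the start of the episode below 0.02 m); the robot touches nothing.
It fails at once if the tare or units key, or two keys at once, pressed more than half way (value of joint any of key_tare, key_units above 0.0025 m or value of joint each of key_power, key_zero above 0.0025 m or value of joint each of key_store, key_print above 0.0025 m).
It fails at once if power or zero pressed with the shaft at the pan, or store or print pressed without the shaft standing released and still on the pan ((horizontal distance between shaft and pan_top below 0.16 m and value of joint any of key_power, key_zero above 0.0025 m) or (value of joint any of key_store, key_print above 0.0025 m and not (x of shaft in the frame of pan_top between -0.07 and 0.07 m and y of shaft in the frame of pan_top between -0.098 and 0.098 m and z of shaft in the frame of pan_top between -0.006 and 0.006 m and angle between shaft's own z axis and vertical below 0.12 rad and contact force between shaft and the fingers below 0.1 N and contact force between shaft and the arm below 0.1 N and linear speed of shaft below 0.03 m/s))).
It fails at once if the shaft was dropped or thrown (moving faster than 0.4 m/s while nothing holds it) (contact force between shaft and the fingers below 0.05 N and linear speed of shaft above 0.4 m/s).
It fails at once if another part was taken out of the carton or shoved about (over 30 mm) (distance of any of tube_a, tube_b, bar_a, bar_b from where it was at the start of the episode above 0.03 m).
It fails at once if the height gauge, spray can or vee block was knocked (over 20 mm or tipped) (distance of any of height_gauge, spray_can, v_block from where it was at the start of the episode above 0.02 m or angle between any of height_gauge, spray_can, v_block's own z axis and vertical above 0.2 rad).
It also fails if it takes over 72 s, if anything falls off the work surface, if the arm or the gripper's body presses on something with over 40 N, if the wrist force passes 120 N, or if a joint passes its speed limit or range.

## Working session

There is one attempt and no reset: what is moved stays moved. The work goes in short steps, Python scripts to look and compute and a shell command to move; the robot and the scene stay as the last step left them, time stands still between calls to the robot, and variables do not carry over. Pictures are saved under pics/ and viewed, at most 10 in all, crops included, and the job is handed in when it is done.

```bash
mkdir -p pics; cat > h.py <<'E'
from station import sensors, eyes, env
import numpy as np, cv2
from scipy.spatial.transform import Rotation as R
def w(im,u,v,r=2,d=None):
    z=im["range_z"][int(v)-r:int(v)+r+1,int(u)-r:int(u)+r+1]; z=z[z>0]
    d=np.median(z) if d is None else d
    E=np.array(im["extrinsics"]); c=np.array([(u-im["cx"])/im["fx"]*d,-(v-im["cy"])/im["fy"]*d,-d,1])
    return (np.linalg.inv(E)@c)[:3]
def cloud(im):
    d=im["range_z"]; v,u=np.mgrid[:d.shape[0],:d.shape[1]]
    c=np.stack([(u-im["cx"])/im["fx"]*d,-(v-im["cy"])/im["fy"]*d,-d,np.ones_like(d)],-1)
    p=(c@np.linalg.inv(np.array(im["extrinsics"])).T)[...,:3]; p[d<=0]=np.nan
    return p
def delta(p,Rt):
    """from current pose to target: rotvec deg in tool, shift cm in tool (current axes)"""
    s=sensors.get_state(); Rc=R.from_quat(s["tcp_rot"])
    print("rotvec",np.round((Rc.inv()*Rt).as_rotvec(degrees=True),2),"shift in cur axes",np.round(Rc.inv().apply(np.array(p)-s["tcp_pos"])*100,2),"in target axes",np.round(Rt.inv().apply(np.array(p)-s["tcp_pos"])*100,2))
E
python3 - <<'E'
from h import *
print(sensors.get_state())
for n in ["scene","side"]:
    im=eyes.get_image(n); cv2.imwrite(f"pics/{n}0.png",im["img"])
    print(n,im["fx"],np.round(np.linalg.inv(im["extrinsics"])[:3],3).tolist())
    for q in ["pan_top","power_top","zero_top","tare_top","units_top","store_top","print_top","carton_mouth","shaft","tube_a","bar_a","height_gauge","spray_can","v_block"]:
        for r in eyes.spot_point(q,n)[:3]:
            print(q,round(r["p"],2),np.round(r["uv"],1),np.round(w(im,*r["uv"]),3))
    for q in ["shaft"]:
        for r in eyes.trace(q,n)[:2]: print("trace",q,round(r["p"],2),np.round(r["uv"]),np.round(np.nanmean(cloud(im)[r["pixels"]],0),3))
E
```

```text
{'t': 0.0, 'joint_pos': array([ 1.13641874e+00,  3.51284630e-01,  1.65241570e+00, -8.38580743e-07,
        1.13909817e+00, -8.46022019e-02]), 'joint_velocities': array([-0.00011278, -0.0001431 , -0.00041063,  0.00079832, -0.00064898,
       -0.00013265]), 'joint_torque': array([-2.02846641e-03, -4.97323072e+01, -2.85255039e+01,  6.97552459e-02,
        2.58390832e-02, -7.88748412e-05]), 'tcp_pos': array([0.18840461, 0.51659722, 0.40417798]), 'tcp_rot': array([ 1.73997342e-01,  9.84745938e-01, -5.82833437e-04, -1.54334043e-04]), 'wrist_force': array([ 0.05395799, -0.68929572,  0.30565466]), 'moment': array([-0.02320582,  0.0129967 ,  0.03627311]), 'grasp_force': 0.0, 'finger_gap': 0.0930528678778513}
scene 460.67357051370414 [[0.901, 0.287, -0.325, 0.245], [-0.434, 0.603, -0.67, -0.729], [0.004, 0.745, 0.668, 0.834]]
pan_top 0.72 [393.2 322.1] [ 0.6   -0.404  0.186]
pan_top 0.69 [251.5 153.6] [0.609 0.245 0.114]
pan_top 0.45 [331.3 268.9] [ 0.575 -0.243  0.165]
power_top 0.62 [198.5 191.8] [0.443 0.214 0.062]
zero_top 0.68 [339.7 255.4] [ 0.596 -0.236  0.186]
zero_top 0.61 [208.7 182.
[... 1165 characters left out ...]
0.21  0.061]
zero_top 0.66 [302.9 289.2] [0.478 0.214 0.089]
tare_top 0.45 [304.5 272. ] [0.474 0.159 0.086]
units_top 0.4 [317.  282.4] [0.439 0.173 0.061]
store_top 0.48 [304.6 261.5] [0.473 0.125 0.087]
print_top 0.65 [305.  258.3] [0.472 0.114 0.085]
print_top 0.52 [277.9 247.7] [0.547 0.089 0.096]
print_top 0.41 [311.7 266. ] [0.453 0.123 0.065]
carton_mouth 0.82 [274.7 136.2] [ 0.571 -0.297  0.157]
shaft 0.56 [222.  237.8] [0.712 0.013 0.031]
height_gauge 0.77 [221.9 239.6] [0.711 0.021 0.033]
spray_can 0.54 [252.3 287.7] [0.607 0.232 0.114]
spray_can 0.42 [266.5 310.6] [0.568 0.298 0.116]
v_block 0.9 [312.  247.8] [0.449 0.038 0.033]
trace shaft 0.41 [265. 164.] [ 0.593 -0.152  0.183]
```

View pics/scene0.png

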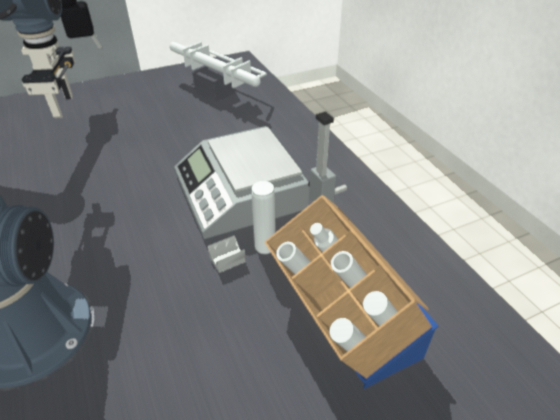

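View pics/side0.png

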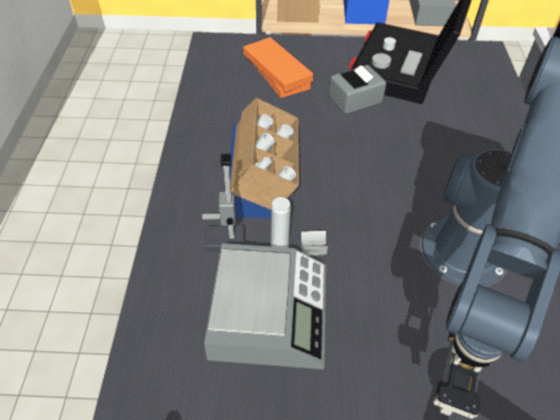

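The scene picture shows the scale with its keys around (198–222, 182–215), and the shaft in the rear-left carton cell at (318, 230). The side picture agrees: scale keys at (300–320, 260–300), carton at (265, 150). Next I measure yaw and positions from the depth.

```bash
python3 - <<'E'
from h import *
for n in ["scene","side"]:
    im=eyes.get_image(n); P=cloud(im)
    m=(abs(P[...,2]-.115)<.006)&(P[...,1]>.08)&(P[...,1]<.42)&(P[...,0]>.4)&(P[...,0]<.8)
    p=P[m]; r=cv2.minAreaRect((p[:,:2]*1000).astype(np.float32)); print(n,"pan",r,np.median(p[:,2]),len(p))
    # carton points above the table, plane of the rim: n=(-sin30,0,cos30)
    m=(P[...,2]>.05)&(P[...,1]<-.03)&(P[...,1]>-.6)&(P[...,0]>.4)&(P[...,0]<.85)
    p=P[m]; h=p@[-.5,0,.866]; hs=np.histogram(h,bins=np.arange(-.3,0,.004)); print([ (round(b,3),c) for c,b in zip(*hs) if c>20])
    # shaft journal
    for q in ["shaft","spray_can","height_gauge","v_block","carton"]:
        for t in eyes.trace(q,n)[:2]:
            s=P[t["pixels"]]; s=s[~np.isnan(s[:,0])]; print(q,round(t["p"],2),np.round(t["uv"]),len(s),np.round(np.percentile(s,[3,50,97],axis=0),3).tolist())
E
```

```text
scene pan ((609.4164428710938, 237.76779174804688), (246.22012329101562, 186.31422424316406), 88.04914855957031) 0.11573842477887925 3594
[(np.float64(-0.292), np.int64(21)), (np.float64(-0.288), np.int64(25)), (np.float64(-0.284), np.int64(23)), (np.float64(-0.28), np.int64(34)), (np.float64(-0.276), np.int64(32)), (np.float64(-0.272), np.int64(37)), (np.float64(-0.268), np.int64(23)), (np.float64(-0.264), np.int64(144)), (np.float64(-0.26), np.int64(342)), (np.float64(-0.256), np.int64(912)), (np.float64(-0.252), np.int64(289)), (np.float64(-0.248), np.int64(148)), (np.float64(-0.244), np.int64(157)), (np.float64(-0.24), np.int64(168)), (np.float64(-0.236), np.int64(186)), (np.float64(-0.232), np.int64(197)), (np.float64(-0.228), np.int64(183)), (np.float64(-0.224), np.int64(197)), (np.float64(-0.22), np.int64(207)), (np.float64(-0.216), np.int64(209)), (np.float64(-0.212), np.int64(221)), (np.float64(-0.208), np.int64(246)), (np.float64(-0.204), np.int64(239)), (np.float64(-0.2), np.int64(298)), (np.float64(-0.196), np.int64(316)), (np.float64(-0.192), np.int64(350)), (np.float64(
[... 2852 characters left out ...]
 [263. 163.] 135 [[0.58, -0.201, 0.143], [0.597, -0.151, 0.183], [0.621, -0.139, 0.2]]
spray_can 0.91 [280. 222.] 889 [[0.519, -0.004, 0.03], [0.543, 0.03, 0.135], [0.566, 0.038, 0.193]]
spray_can 0.7 [259. 159.] 5669 [[0.505, -0.404, 0.024], [0.613, -0.195, 0.143], [0.698, -0.095, 0.22]]
height_gauge 0.75 [220. 222.] 1669 [[0.658, -0.03, 0.017], [0.693, 0.013, 0.116], [0.754, 0.042, 0.341]]
height_gauge 0.6 [264. 144.] 238 [[0.575, -0.275, 0.157], [0.598, -0.243, 0.178], [0.626, -0.228, 0.198]]
v_block 0.85 [312. 241.] 579 [[0.41, -0.017, 0.004], [0.443, 0.008, 0.026], [0.476, 0.041, 0.045]]
carton 0.98 [255. 161.] 5676 [[0.505, -0.404, 0.026], [0.613, -0.196, 0.143], [0.698, -0.095, 0.22]]
```

```bash
cat >> h.py <<'E'
def Rtool(tilt,yaw=0):
    s,c=np.sin(np.radians(tilt)),np.cos(np.radians(tilt))
    return R.from_euler('z',yaw,degrees=True)*R.from_matrix(np.array([[-c,0,-s],[0,1,0],[s,0,-c]]).T)
E
python3 - <<'E'
from h import *
Rt=Rtool(35,-2)
delta(np.array([.455,.17,.073])-Rt.apply([0,0,.186+.11]),Rt)
E
```

```text
rotvec [ -5.51 -34.71 -17.48] shift in cur axes [-20.78 -28.69   8.93] in target axes [ -3.78 -33.72  13.55]
```

```bash
python3 -m pendant '[[[-1.38,-8.68,-4.37,0,0,0,1],[-1.38,-8.68,-4.37,0,0,0,1],[-1.38,-8.68,-4.37,0,0,0,1],[-1.38,-8.68,-4.37,0,0,0,1],[0,0,0,-0.54,-4.82,1.94,1],[0,0,0,-0.54,-4.82,1.94,1],[0,0,0,-0.54,-4.82,1.94,1],[0,0,0,-0.54,-4.82,1.94,1],[0,0,0,-0.54,-4.82,1.94,1],[0,0,0,-0.54,-4.82,1.94,1],[0,0,0,-0.54,-4.82,1.94,1],[0,0,0,0,0,0,1]]]'
python3 - <<'E'
from h import *
Rt=Rtool(35,-2)
delta(np.array([.455,.17,.073])-Rt.apply([0,0,.186+.11]),Rt)
im=eyes.get_image("wrist"); cv2.imwrite("pics/w1.png",im["img"]); P=cloud(im)
for q in ["power_top","zero_top","tare_top","units_top","store_top","print_top"]:
    for r in eyes.spot_point(q,"wrist")[:2]: print(q,round(r["p"],2),np.round(r["uv"],1),np.round(w(im,*r["uv"]),4))
    for r in eyes.trace(q,"wrist")[:2]:
        s=P[r["pixels"]]; print("   tr",round(r["p"],2),np.round(r["uv"]),len(s),np.round(np.nanmean(s,0),4))
E
```

```text
t: 3.7
tcp_pos: [0.286, 0.1732, 0.3147]
tcp_rot: [0.019, 0.954, -0.006, 0.3]
wrist_force: [0.8, 0.3, 1.0]
finger_gap: 0.0006
grasp_force: 0.0
rotvec [-0.23 -0.05 -0.25] shift in cur axes [ 0.02  0.27 -0.11] in target axes [ 0.02  0.27 -0.11]
power_top 0.61 [344.6 183.1] [0.4424 0.2113 0.061 ]
power_top 0.31 [288.7 179.9] [0.4384 0.1693 0.0598]
   tr 0.83 [346. 178.] 1089 [0.4401 0.2121 0.0592]
   tr 0.58 [291. 230.] 1143 [0.4726 0.1678 0.0825]
zero_top 0.63 [345.2 233. ] [0.4756 0.2124 0.084 ]
   tr 0.92 [347. 229.] 1111 [0.4738 0.2109 0.0825]
tare_top 0.68 [290.4 234.8] [0.4747 0.1693 0.085 ]
   tr 0.76 [289. 227.] 1125 [0.4724 0.1676 0.0825]
units_top 0.65 [289.  181.3] [0.4394 0.1695 0.0604]
   tr 0.96 [288. 180.] 1287 [0.439  0.1685 0.0591]
   tr 0.58 [230. 232.] 1134 [0.4711 0.1242 0.0826]
store_top 0.59 [229.9 236.6] [0.4744 0.1215 0.0857]
   tr 0.93 [233. 231.] 1174 [0.4711 0.124  0.0825]
print_top 0.65 [227.7 177.9] [0.4356 0.1235 0.0587]
```

View pics/w1.png

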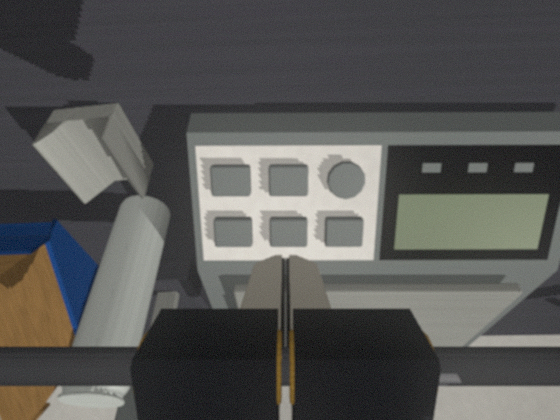

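The wrist picture shows the six keys unobstructed: power is round at (346, 180), zero at (344, 231), store at (233, 231), print at (230, 180).

```bash
cat >> h.py <<'E'
K=dict(power=[.440,.212,.0595],zero=[.474,.2113,.083],store=[.4715,.1235,.0828],print=[.437,.124,.0593])
def key(k,off):
    Rt=Rtool(35,-2); delta(np.array(K[k])-Rt.apply([0,0,.186+off]),Rt)
E
python3 -c "
from h import *
key('power',.012)"
```

```text
rotvec [0.03 0.01 0.03] shift in cur axes [2.12 4.14 9.93] in target axes [2.12 4.15 9.93]
```

```bash
python3 -m pendant '[[[0,0,0,1.06,2.07,0,1],[0,0,0,1.06,2.07,0,1],[0,0,0,0,0,4,1],[0,0,0,0,0,4,1],[0,0,0,0,0,1.93,1],[0,0,0,0,0,0,1],[0,0,0,0,0,0.8,1],[0,0,0,0,0,0.5,1],[0,0,0,0,0,0,1]]]'
python3 -c "
from h import *
key('power',.0)"
```

```text
t: 5.48
tcp_pos: [0.3394, 0.2252, 0.2293]
tcp_rot: [0.018, 0.957, -0.011, 0.291]
wrist_force: [0.4, 0.0, 0.3]
finger_gap: 0.0005
grasp_force: 0.0
rotvec [-0.72 -1.19  0.05] shift in cur axes [ 1.44 -0.95  1.15] in target axes [ 1.47 -0.97  1.1 ]
```

```bash
python3 -m pendant '[[[0,0,0,0,0,-1,1],[0,0,0,0,0,0,1]]]'
python3 -c "
from h import *
key('power',.0); print(sensors.get_state()['joint_pos'].round(3))"
```

```text
t: 5.72
tcp_pos: [0.3336, 0.2255, 0.2378]
tcp_rot: [0.018, 0.957, -0.011, 0.291]
wrist_force: [0.7, 0.5, 0.4]
finger_gap: 0.0003
grasp_force: 0.0
rotvec [-0.7  -1.18  0.02] shift in cur axes [ 1.43 -0.95  2.18] in target axes [ 1.48 -0.97  2.13]
[ 0.551  0.37   2.247 -1.505  0.324  0.436]
```

The wrist sits near a singularity at this tilt, so I'll press with the tool vertical, moving along the key normal.

```bash
cat >> h.py <<'E'
def kv(k,off,dx=-.004):
    Rt=Rtool(0,-2); n=R.from_euler('z',-2,degrees=True).apply([-np.sin(np.radians(35)),0,np.cos(np.radians(35))])
    p=np.array(K[k])+[dx,0,.0025+.186]+n*off
    delta(p,Rt); s=sensors.get_state(); print(np.round(s['joint_pos'],2),np.round(s['wrist_force'],1))
E
python3 -m pendant '[[[0,0,0,0,0,-5,1],[0,0,0,0,0,0,1]]]'
python3 -c "
from h import *
kv('power',.03)"
```

```text
t: 5.98
tcp_pos: [0.3093, 0.2271, 0.2754]
tcp_rot: [0.019, 0.956, -0.011, 0.292]
wrist_force: [0.1, 0.4, -0.1]
finger_gap: 0.0007
grasp_force: 0.0
rotvec [-0.68 34.02 -0.26] shift in cur axes [-8.96 -0.98  6.4 ] in target axes [-11.    -1.07   0.29]
[ 0.59  0.25  2.27 -1.23  0.37  0.18] [ 0.1  0.4 -0.1]
```

```bash
python3 -m pendant '[[[-0.17,8.5,-0.06,0,0,0,1],[-0.17,8.5,-0.06,0,0,0,1],[-0.17,8.5,-0.06,0,0,0,1],[-0.17,8.5,-0.06,0,0,0,1],[0,0,0,-5.5,-0.53,0,1],[0,0,0,-5.5,-0.53,0.2,1],[0,0,0,0,0,0,1]]]'
python3 -c "
from h import *
kv('power',.008)"
```

```text
t: 6.85
tcp_pos: [0.422, 0.2082, 0.2866]
tcp_rot: [0.025, 0.997, -0.016, 0.07]
wrist_force: [-0.8, -0.8, -0.5]
finger_gap: 0.001
grasp_force: 0.0
rotvec [-1.67  8.05 -0.91] shift in cur axes [-0.46  0.53  3.28] in target axes [-0.93  0.42  3.2 ]
[ 0.38  0.37  1.98 -0.13  0.68 -1.05] [-0.8 -0.8 -0.5]
```

```bash
python3 -m pendant '[[[-1.67,8.05,-0.91,0,0,0,1],[0,0,0,-0.9,0.4,1.6,1],[0,0,0,0,0,0,1]]]'
python3 -c "
from h import *
kv('power',.004)
kv('power',-.006)"
```

```text
t: 7.22
tcp_pos: [0.4276, 0.2127, 0.2695]
tcp_rot: [0.016, 1.0, -0.0, -0.002]
wrist_force: [-0.9, -0.6, 0.2]
finger_gap: 0.0005
grasp_force: 0.0
rotvec [-0.06 -0.28  0.17] shift in cur axes [-0.63 -0.04  1.82] in target axes [-0.62 -0.04  1.83]
[ 0.36  0.42  1.95  0.    0.78 -1.18] [-0.9 -0.6  0.2]
rotvec [-0.06 -0.28  0.17] shift in cur axes [-1.2  -0.04  2.64] in target axes [-1.19 -0.04  2.65]
[ 0.36  0.42  1.95  0.    0.78 -1.18] [-0.9 -0.6  0.2]
```

```bash
python3 -m pendant '[[[0,0,0,-0.62,0,1.4,1],[0,0,0,0,0,0.43,1],[0,0,0,-0.29,0,0.41,1],[0,0,0,-0.29,0,0.41,1],[0,0,0,0,0,0,1]]]'
python3 -c "
from h import *
kv('power',-.006)"
```

```text
t: 7.85
tcp_pos: [0.4397, 0.2127, 0.2443]
tcp_rot: [0.016, 1.0, 0.001, -0.002]
wrist_force: [-4.7, -0.3, 3.3]
finger_gap: 0.0007
grasp_force: 2.4
rotvec [ 0.13 -0.24  0.21] shift in cur axes [ 0.02 -0.08  0.13] in target axes [ 0.02 -0.08  0.13]
[ 0.35  0.48  1.93  0.01  0.73 -1.19] [-4.7 -0.3  3.3]
```

```bash
python3 -m pendant '[[[0,0,0,-0.1,0,0.2,1],[0,0,0,0,0,0,1],[0,0,0,0,0,0,1]]]'
python3 -c "
from h import *
kv('power',-.006)"
```

```text
t: 8.22
tcp_pos: [0.4403, 0.2127, 0.2434]
tcp_rot: [0.016, 1.0, 0.001, -0.002]
wrist_force: [-11.1, -2.7, 20.4]
finger_gap: 0.0004
grasp_force: 11.9
rotvec [ 0.13 -0.27  0.22] shift in cur axes [ 0.08 -0.09  0.03] in target axes [ 0.08 -0.09  0.03]
[ 0.35  0.49  1.93  0.01  0.73 -1.19] [-11.1  -2.7  20.4]
```

```bash
python3 -m pendant '[[[0,0,0,1,0,-1.7,1],[0,0,0,0,0,-2.5,1],[0,0,0,0,0,0,1]]]'
python3 -c "
from h import *
kv('zero',.004)"
```

```text
t: 8.6
tcp_pos: [0.4315, 0.2131, 0.2859]
tcp_rot: [0.016, 1.0, 0.002, 0.0]
wrist_force: [0.3, 0.7, 0.8]
finger_gap: 0.0009
grasp_force: 0.0
rotvec [0.24 0.04 0.22] shift in cur axes [-3.63 -0.07  1.12] in target axes [-3.63 -0.05  1.11]
[ 0.36  0.4   1.93  0.01  0.81 -1.18] [0.3 0.7 0.8]
```

```bash
python3 -m pendant '[[[0,0,0,-3.63,0,0,1],[0,0,0,0,0,0.7,1],[0,0,0,0,0,0.42,1],[0,0,0,-0.29,0,0.41,1],[0,0,0,-0.29,0,0.41,1],[0,0,0,-0.1,0,0.2,1],[0,0,0,0,0,0,1],[0,0,0,0,0,0,1]]]'
python3 -c "
from h import *
kv('zero',-.006)"
```

```text
t: 9.6
tcp_pos: [0.4723, 0.2117, 0.2645]
tcp_rot: [0.015, 1.0, 0.001, -0.004]
wrist_force: [-24.1, -3.4, 37.1]
finger_gap: 0.0006
grasp_force: 22.2
rotvec [ 0.09 -0.49  0.23] shift in cur axes [-0.11 -0.05 -0.21] in target axes [-0.12 -0.05 -0.21]
[ 0.33  0.49  1.85  0.01  0.81 -1.21] [-24.1  -3.4  37.1]
```

```bash
python3 -m pendant '[[[0,0,0,1,0,-1.7,1],[0,0,0,0.5,0,-5,1],[0,0,0,0.5,0,-6,1],[0,0,0,0,0,-6,1],[0,0,0,0,-6,-2,0.1],[0,0,0,0,-6,0,0.1],[0,0,0,0,-6,0,0.1],[0,0,0,0,-6,0,0.1],[0,0,0,0,-6,0,0.1],[0,0,0,0,-6,0,0.1],[0,0,0,0,0,0,0.1]]]'
python3 -c "
from h import *
Rt=Rtool(30,0)
delta([.45,-.155,.447],Rt); print(sensors.get_state()['joint_pos'])
"
```

```text
t: 10.98
tcp_pos: [0.443, -0.1505, 0.4686]
tcp_rot: [0.018, 1.0, 0.001, -0.001]
wrist_force: [-0.6, 0.1, -0.8]
finger_gap: 0.042
grasp_force: 0.0
rotvec [ -0.41 -30.15  -2.04] shift in cur axes [-0.72 -0.43  2.16] in target axes [ 0.48 -0.45  2.22]
[-4.27194267e-01  1.34627731e-01  1.76907376e+00  1.08357998e-03
  1.24122112e+00 -1.96255883e+00]
```

```bash
python3 -m pendant '[[[-0.13,-10.05,-0.68,0,0,0,0.1],[-0.13,-10.05,-0.68,0,0,0,0.1],[-0.13,-10.05,-0.68,0,0,0,0.1],[0,0,0,0,-0.4,1,0.1],[0,0,0,0,0,0,0.1]]]'
python3 - <<'E'
from h import *
print(sensors.get_state()['joint_pos'].round(2))
im=eyes.get_image("wrist"); cv2.imwrite("pics/w2.png",im["img"]); P=cloud(im); np.save("P.npy",P)
for r in eyes.spot_point("carton_mouth","wrist")[:2]: print(round(r["p"],2),np.round(r["uv"],1))
for r in eyes.trace("shaft","wrist")[:2]:
    s=P[r["pixels"]]; print("tr",round(r["p"],2),np.round(r["uv"]),len(s))
    a=np.array([-.5,0,.866]); h=s@a; m=h>np.nanpercentile(h,97)-.006
    print("end face",np.round(np.nanmean(s[m],0),4),m.sum(),np.round(np.nanpercentile(s[m],[2,98],axis=0),4).tolist(), "h",np.nanmean(h[m]))
    print(np.histogram(h[~np.isnan(h)],bins=15))
# carton rims: points near top plane
h=P@np.array([-.5,0,.866]); print(np.histogram(h[~np.isnan(h)&(P[...,1]<-.09)],bins=np.arange(-.16,-.09,.003)))
E
```

```text
t: 11.6
tcp_pos: [0.4487, -0.1512, 0.4593]
tcp_rot: [-0.002, 0.967, 0.001, 0.256]
wrist_force: [0.3, -0.3, -0.7]
finger_gap: 0.0418
grasp_force: 0.0
[-0.47  0.08  1.88  0.34  0.74 -2.25]
0.73 [145.2 161.2]
tr 0.87 [278. 174.] 1906
end face [ 0.5867 -0.1552  0.1901] 872 [[0.5771, -0.1665, 0.1827], [0.597, -0.1434, 0.1961]] h -0.1287260492902908
(array([  3,   0,   0,   0,   1,   3,   5,   6,  12, 217, 599,  53,  56,
        61, 885]), array([-0.25447166, -0.2459332 , -0.23739475, -0.22885629, -0.22031784,
       -0.21177939, -0.20324093, -0.19470248, -0.18616402, -0.17762557,
       -0.16908711, -0.16054866, -0.15201021, -0.14347175, -0.1349333 ,
       -0.12639484]))
(array([1511, 1617, 1597, 1665, 5238, 5335, 1000,  910, 1246, 2565, 1803,
       3068, 2754,    6,    0,    0,    0,    0,    0,    0,    0,    0,
          0]), array([-0.16 , -0.157, -0.154, -0.151, -0.148, -0.145, -0.142, -0.139,
       -0.136, -0.133, -0.13 , -0.127, -0.124, -0.121, -0.118, -0.115,
       -0.112, -0.109, -0.106, -0.103, -0.1  , -0.097, -0.094, -0.091]))
```

View pics/w2.png

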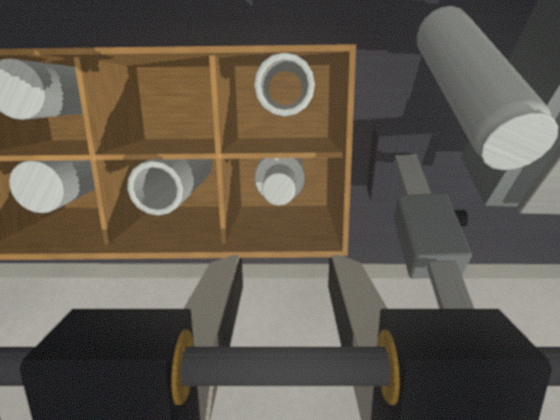

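The wrist picture shows the journal end at (279, 188), roughly centred in the right-hand rear cell between the dividers at x=215 and the wall at x=350. The half-open fingers fit between them.

```bash
python3 -c "
from h import *
Rt=Rtool(30,0); f=np.array([.587,-.155,.190]); z=Rt.apply([0,0,1])
delta(f+z*(.017-.167-.06),Rt)"
```

```text
rotvec [ 0.18 -0.13  0.23] shift in cur axes [ 1.5  -0.4   9.31] in target axes [ 1.52 -0.37  9.3 ]
```

```bash
python3 -m pendant '[[[0.2,-0.1,0.2,1.5,-0.4,0,0.1],[0,0,0,0,0,3,0.1],[0,0,0,0,0,3,0.1],[0,0,0,0,0,3.3,0.1],[0,0,0,0,0,0,0.1]]]'
python3 - <<'E'
from h import *
Rt=Rtool(30,0); f=np.array([.587,-.155,.190]); z=Rt.apply([0,0,1])
delta(f+z*(.017-.167),Rt); print(sensors.get_state()['joint_pos'].round(2))
im=eyes.get_image("wrist"); P=cloud(im); a=-z
for r in eyes.trace("shaft","wrist")[:2]:
    s=P[r["pixels"]]; h=s@a; m=h>np.nanpercentile(h,97)-.006
    print(round(r["p"],2),"end",np.round(np.nanmean(s[m],0),4),m.sum(),np.round(np.nanpercentile(s[m],[2,98],axis=0),4).tolist())
E
```

```text
t: 12.38
tcp_pos: [0.4815, -0.1555, 0.3703]
tcp_rot: [0.0, 0.966, 0.0, 0.258]
wrist_force: [-0.1, 0.6, 0.1]
finger_gap: 0.0415
grasp_force: 0.0
rotvec [ 0.04 -0.15 -0.02] shift in cur axes [-0.13  0.05  5.89] in target axes [-0.12  0.05  5.89]
[-0.44  0.25  1.92  0.43  0.53 -2.34]
0.92 end [ 0.5864 -0.1554  0.1898] 1696 [[0.5774, -0.1668, 0.1817], [0.597, -0.1438, 0.1961]]
```

```bash
python3 -m pendant '[[[0,0,0,-0.1,0,1.5,0.1],[0,0,0,0,0,1.5,0.1],[0,0,0,0,0,1.5,0.1],[0,0,0,0,0,1.4,0.1],[0,0,0,0,0,0,0.1]]]'
python3 -c "
from h import *
Rt=Rtool(30,0); f=np.array([.587,-.155,.190]); z=Rt.apply([0,0,1])
delta(f+z*(.017-.167),Rt); print(sensors.get_state()['joint_pos'].round(2))"
```

```text
t: 13.1
tcp_pos: [0.5127, -0.1555, 0.3204]
tcp_rot: [-0.0, 0.966, -0.0, 0.259]
wrist_force: [-0.3, -0.1, 0.4]
finger_gap: 0.0414
grasp_force: 0.0
rotvec [-0.   -0.02  0.01] shift in cur axes [0.09 0.05 0.01] in target axes [0.09 0.05 0.01]
[-0.42  0.38  1.89  0.5   0.44 -2.39]
```

```bash
python3 -m pendant '[[[0,0,0,0,0,0,1],[0,0,0,0,0,0,1],[0,0,0,0,0,0,1],[0,0,0,0,0,0,1],[0,0,0,0,0,0,1],[0,0,0,0,0,-0.7,1],[0,0,0,0,0,-1,1],[0,0,0,0,0,0,1]]]'
```

```text
t: 14.1
tcp_pos: [0.5039, -0.1557, 0.3367]
tcp_rot: [-0.0, 0.966, -0.001, 0.26]
wrist_force: [1.8, -0.1, -0.8]
finger_gap: 0.0254
grasp_force: 30.0
```

```bash
python3 -m pendant '[[[0,0,0,0,0,-2.5,1],[0,0,0,0,0,-3,1],[0,0,0,0,0,-3,1],[0,0,0,0,0,-3,1],[0,0,0,0,0,-3,1],[0,0,0,0,0,0,1]]]'
python3 - <<'E'
from h import *
print(sensors.get_state()['joint_pos'].round(2))
delta([.48,-.155,.54],Rtool(0,-2))
im=eyes.get_image("wrist"); cv2.imwrite("pics/w3.png",im["img"])
E
```

```text
t: 14.85
tcp_pos: [0.4308, -0.1555, 0.4624]
tcp_rot: [-0.0, 0.966, -0.001, 0.26]
wrist_force: [0.8, -0.7, -5.2]
finger_gap: 0.0252
grasp_force: 30.0
[-0.5   0.05  1.91  0.36  0.74 -2.28]
rotvec [ 0.42 30.13  1.96] shift in cur axes [-8.15  0.03 -4.24] in target axes [-4.92  0.22 -7.76]
```

View pics/w3.png

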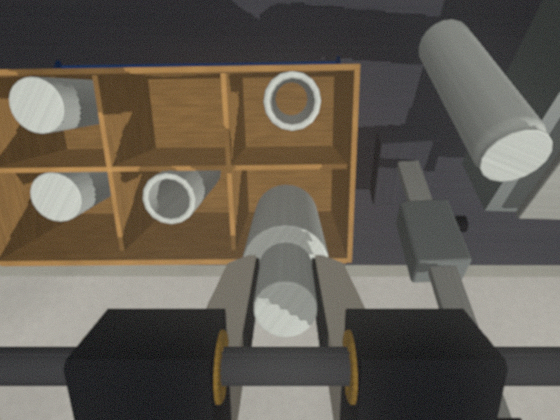

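The shaft hangs between the fingers at (288, 250), in line with the tool and clear of the rims; the other parts have not moved.

```bash
python3 -m pendant '[[[0,0,0,-2,0,-3.46,1],[0,0,0,-2,0,-3.46,1],[0,0,0,0,0,0,1],[0.14,10.04,0.65,0,0,0,1],[0.14,10.04,0.65,0,0,0,1],[0.14,10.04,0.65,0,0,0,1],[0,0,0,0,0,0,1]]]'
python3 - <<'E'
from h import *
s=sensors.get_state();print(s['joint_pos'].round(2),s['wrist_force'])
delta([.48,.2365,.54],Rtool(0,-2))
E
```

```text
t: 15.78
tcp_pos: [0.4321, -0.1554, 0.5388]
tcp_rot: [0.017, 1.0, 0.002, -0.002]
wrist_force: [0.8, 0.5, -5.9]
finger_gap: 0.0251
grasp_force: 30.0
[-0.45  0.07  1.67  0.    1.4  -1.99] [ 0.84652582  0.47027803 -5.87561278]
rotvec [ 0.18 -0.18  0.11] shift in cur axes [-3.500e+00  3.932e+01 -1.000e-02] in target axes [-3.42 39.33 -0.12]
```

```bash
python3 -m pendant '[[[0,0,0,0,2.5,0,1],[0,0,0,0,5,0,1],[0,0,0,0,5,0,1],[0,0,0,0,5,0,1],[0,0,0,0,5,0,1],[0,0,0,0,5,0,1],[0,0,0,0,5,0,1],[0,0,0,-3,4.3,0,1],[0,0,0,-5,2.5,0,1],[0,0,0,-5,0,0,1],[0,0,0,-5,0,0,1],[0,0,0,-3,0,0,1]]]'
python3 -m pendant '[[[0,0,0,0,0,0,1],[0,0,0,0,0,0,1]]]'
python3 - <<'E'
from h import *
s=sensors.get_state();print(s['joint_pos'].round(2),s['wrist_force'])
delta([.637,.235,.115+.275+.03],Rtool(0,-2))
for n in ["side","scene"]:
    im=eyes.get_image(n); P=cloud(im); cv2.imwrite(f"pics/{n}1.png",im["img"])
    for r in eyes.trace("shaft",n)[:1]:
        s=P[r["pixels"]]; s=s[~np.isnan(s[:,0])]; print(n,round(r["p"],2),len(s),np.percentile(s,[2,50,98],axis=0).round(3).tolist())
        for a in np.arange(s[:,2].min(),s[:,2].max(),.015):
            m=abs(s[:,2]-a)<.008
            if m.sum()>15: print(a.round(3),m.sum(),np.percentile(s[m],[5,50,95],axis=0)[:,:2].round(3).tolist())
E
```

```text
t: 17.27
tcp_pos: [0.657, 0.2301, 0.5388]
tcp_rot: [0.017, 1.0, 0.002, 0.0]
wrist_force: [0.1, -0.1, -6.1]
finger_gap: 0.0251
grasp_force: 30.0
t: 17.52
tcp_pos: [0.6546, 0.2303, 0.5405]
tcp_rot: [0.017, 1.0, 0.001, -0.0]
wrist_force: [0.3, 0.6, -4.9]
finger_gap: 0.0253
grasp_force: 30.0
[ 0.27  0.55  1.02  0.    1.57 -1.27] [ 0.2751743   0.6136695  -4.86868896]
rotvec [ 0.14 -0.05  0.07] shift in cur axes [ 1.76  0.38 12.05] in target axes [ 1.77  0.41 12.05]
side 0.66 430 [[0.631, 0.232, 0.268], [0.649, 0.249, 0.311], [0.672, 0.254, 0.35]]
0.274 69 [[0.63, 0.234], [0.647, 0.249], [0.668, 0.253]]
0.289 76 [[0.631, 0.237], [0.648, 0.249], [0.668, 0.253]]
0.304 80 [[0.631, 0.239], [0.648, 0.249], [0.669, 0.253]]
0.319 86 [[0.633, 0.239], [0.65, 0.249], [0.67, 0.253]]
0.334 80 [[0.634, 0.24], [0.65, 0.25], [0.667, 0.253]]
0.349 60 [[0.637, 0.244], [0.652, 0.249], [0.664, 0.253]]
scene 0.59 791 [[0.629, 0.208, 0.0], [0.643, 0.216, 0.321], [0.902, 0.901, 0.39]]
-0.004 30 [[0.817, 0.666], [0.882, 0.764], [0.951, 0.971]]
0.266 51 [[0.629, 0.211], [0.642, 0.214], [0.664, 0.231]]
0.281 97 [[0.629, 0.21], [0.643, 0.214], [0.663, 0.231]]
0.296 98 [[0.63, 0.209], [0.642, 0.214], [0.665, 0.229]]
0.311 108 [[0.63, 0.209], [0.642, 0.214], [0.664, 0.233]]
0.326 114 [[0.63, 0.209], [0.642, 0.214], [0.664, 0.232]]
0.341 116 [[0.63, 0.209], [0.642, 0.214], [0.664, 0.23]]
0.356 111 [[0.632, 0.209], [0.642, 0.221], [0.664, 0.244]]
0.371 53 [[0.639, 0.209], [0.642, 0.224], [0.645, 0.253]]
0.386 52 [[0.639, 0.208], [0.643, 0.225], [0.647, 0.237]]
```

```bash
python3 -m pendant '[[[0,0,0,1.7,0.4,2,1],[0,0,0,0,0,4,1],[0,0,0,0,0,4,1],[0,0,0,0,0,2,1],[0,0,0,0,0,1.5,1],[0,0,0,0,0,0.7,1],[0,0,0,0,0,0,1],[0,0,0,0,0,0,1]]]'
python3 - <<'E'
from h import *
s=sensors.get_state();print(s['wrist_force'],s['tcp_pos'],s['tcp_pos'][2]-.275)
E
```

```text
t: 18.73
tcp_pos: [0.6378, 0.2348, 0.4009]
tcp_rot: [0.017, 1.0, 0.001, 0.0]
wrist_force: [-0.0, 0.3, -5.7]
finger_gap: 0.0254
grasp_force: 30.0
[-0.02844243  0.3060206  -5.653884  ] [0.63782281 0.23484076 0.40091175] 0.1259117493018016
```

Foot about 11 mm above the pan; lowering gently.

```bash
python3 -m pendant '[[[0,0,0,0,0,0.4,1],[0,0,0,0,0,0.3,1],[0,0,0,0,0,0.15,1],[0,0,0,0,0,0,1]]]'
python3 -m pendant '[[[0,0,0,0,0,0.12,1],[0,0,0,0,0,0,1]]]'
```

```text
t: 19.23
tcp_pos: [0.6377, 0.2348, 0.3919]
tcp_rot: [0.017, 1.0, 0.0, -0.0]
wrist_force: [-1.8, -0.3, -0.2]
finger_gap: 0.0255
grasp_force: 30.0
t: 19.48
tcp_pos: [0.6378, 0.2349, 0.3918]
tcp_rot: [0.017, 1.0, 0.001, 0.001]
wrist_force: [-4.4, -1.1, 7.1]
finger_gap: 0.0257
grasp_force: 30.0
```

```bash
python3 -m pendant '[[[0,0,0,0,0,0.12,1],[0,0,0,0,0,0,1]]]'
```

```text
t: 19.73
tcp_pos: [0.6378, 0.2349, 0.3918]
tcp_rot: [0.017, 1.0, 0.001, 0.001]
wrist_force: [-4.3, -1.4, 14.2]
finger_gap: 0.0253
grasp_force: 30.0
```

```bash
python3 -m pendant '[[[0,0,0,0,0,-0.15,1],[0,0,0,0,0,0,0.1],[0,0,0,0,0,0,0.1],[0,0,0,0,0,0,-0.2],[0,0,0,0,0,0,-0.2],[0,0,0,0,0,-1,-0.2],[0,0,0,0,0,-3,-0.2],[0,0,0,0,0,-5,-0.2],[0,0,0,0,0,-2,-0.2],[0,0,0,0,0,0,1],[0,0,0,0,0,0,1]]]'
python3 - <<'E'
from h import *
im=eyes.get_image("side"); P=cloud(im)
for r in eyes.trace("shaft","side")[:2]:
    s=P[r["pixels"]]; s=s[~np.isnan(s[:,0])]; print(round(r["p"],2),len(s),np.percentile(s,[2,50,98],axis=0).round(3).tolist())
cv2.imwrite("pics/side2.png",im["img"])
im=eyes.get_image("scene"); cv2.imwrite("pics/scene2.png",np.hstack([cv2.imread("pics/side2.png")[130:400,180:460],im["img"][30:300,150:430]]))
E
```

```text
t: 21.1
tcp_pos: [0.6377, 0.2347, 0.4994]
tcp_rot: [0.017, 1.0, 0.0, -0.001]
wrist_force: [-1.0, -0.2, -1.1]
finger_gap: 0.04
grasp_force: 0.0
0.97 641 [[0.613, 0.178, 0.115], [0.633, 0.247, 0.19], [0.66, 0.257, 0.243]]
```

View pics/scene2.png

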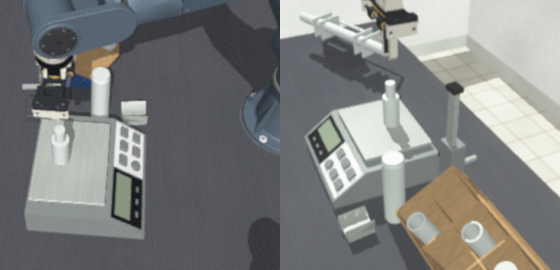

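The combined picture shows the shaft standing upright on the pan in both views ((60, 145) and (390, 105)). Next comes the store key.

```bash
python3 -m pendant '[[[0,0,0,5,0,0,1],[0,0,0,5,-3,0,1],[0,0,0,5,-4,0,1],[0,0,0,3,-4,0,1],[0,0,0,0,0,6,1],[0,0,0,0,0,6,1],[0,0,0,0,0,4,1],[0,0,0,0,0,0,1],[0,0,0,0,0,0,1]]]'
python3 -c "
from h import *
kv('store',.004)"
```

```text
t: 22.38
tcp_pos: [0.4557, 0.1322, 0.3419]
tcp_rot: [0.017, 1.0, 0.001, 0.0]
wrist_force: [-0.5, 0.4, -0.3]
finger_gap: 0.0004
grasp_force: 0.0
rotvec [0.06 0.05 0.02] shift in cur axes [-0.97 -0.83  6.74] in target axes [-0.98 -0.82  6.74]
[ 0.18  0.3   1.9   0.    0.94 -1.35] [-0.5  0.4 -0.3]
```

```bash
python3 -m pendant '[[[0,0,0,-0.97,-0.83,2,1],[0,0,0,0,0,3,1],[0,0,0,0,0,1.3,1],[0,0,0,0,0,0.44,1],[0,0,0,-0.29,0,0.41,1],[0,0,0,-0.29,0,0.41,1],[0,0,0,-0.08,0,0.15,1],[0,0,0,0,0,0,1],[0,0,0,0,0,0,1]]]'
python3 -c "
from h import *
kv('store',-.006)"
```

```text
t: 23.5
tcp_pos: [0.4706, 0.1235, 0.2661]
tcp_rot: [0.017, 1.0, 0.0, -0.001]
wrist_force: [-21.9, 0.3, 44.7]
finger_gap: 0.0004
grasp_force: 24.5
rotvec [ 0.04 -0.15  0.03] shift in cur axes [-0.03 -0.01 -0.03] in target axes [-0.03 -0.01 -0.03]
[ 0.16  0.44  1.93  0.    0.78 -1.38] [-21.9   0.3  44.7]
```

Fully home. Releasing, then the print key.

```bash
python3 -m pendant '[[[0,0,0,1,0,-1.7,1],[0,0,0,0.5,0,-2,1],[0,0,0,0,0,0,1]]]'
python3 -c "
from h import *
kv('print',.004)"
```

```text
t: 23.88
tcp_pos: [0.4566, 0.1239, 0.3018]
tcp_rot: [0.017, 1.0, 0.001, 0.001]
wrist_force: [0.7, 0.4, -0.4]
finger_gap: 0.0008
grasp_force: 0.0
rotvec [0.08 0.16 0.03] shift in cur axes [ 2.6  -0.08  5.06] in target axes [ 2.59 -0.07  5.07]
[ 0.17  0.36  1.94  0.    0.84 -1.37] [ 0.7  0.4 -0.4]
```

```bash
python3 -m pendant '[[[0,0,0,2.6,0,0,1],[0,0,0,0,0,2.6,1],[0,0,0,0,0,2,1],[0,0,0,0,0,0.46,1],[0,0,0,-0.29,0,0.41,1],[0,0,0,-0.29,0,0.41,1],[0,0,0,-0.08,0,0.15,1],[0,0,0,0,0,0,1],[0,0,0,0,0,0,1]]]'
python3 -c "
from h import *
kv('print',-.006)"
```

```text
t: 25.0
tcp_pos: [0.4359, 0.1245, 0.2418]
tcp_rot: [0.017, 1.0, 0.0, -0.002]
wrist_force: [-20.9, -0.0, 38.9]
finger_gap: 0.0003
grasp_force: 21.7
rotvec [ 0.02 -0.24  0.03] shift in cur axes [-0.06 -0.06 -0.11] in target axes [-0.06 -0.06 -0.11]
[ 0.18  0.44  2.02  0.    0.68 -1.36] [-20.9  -0.   38.9]
```

```bash
python3 -m pendant '[[[0,0,0,1,0,-1.7,1],[0,0,0,1,0,-4,1],[0,0,0,1,0,-5,1],[0,0,0,0,0,-5,1],[0,0,0,0,0,0,1],[0,0,0,0,0,0,1],[0,0,0,0,0,0,1]]]'
python3 - <<'E'
from h import *
im=eyes.get_image("side"); P=cloud(im)
for r in eyes.trace("shaft","side")[:1]:
    s=P[r["pixels"]]; s=s[~np.isnan(s[:,0])]; print(round(r["p"],2),len(s),np.percentile(s,[2,50,98],axis=0).round(3).tolist())
print(env.finish_job())
E
```

```text
t: 25.88
tcp_pos: [0.4068, 0.1253, 0.3961]
tcp_rot: [0.017, 1.0, 0.0, -0.001]
wrist_force: [0.4, 0.4, -0.7]
finger_gap: 0.0001
grasp_force: 0.0
0.69 530 [[0.615, 0.227, 0.126], [0.633, 0.249, 0.197], [0.651, 0.258, 0.243]]
the job is handed in; nothing more can be done
None
```

I weighed the shaft and handed the job in at about 26 s: power, zero, store and print each bottomed out in turn, and the shaft stands upright and released on the pan, but no verdict came back.

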